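# Close the reagent jar without crossing its thread

### The arm

A 6-joint arm with a two-finger parallel gripper is mounted at the origin on a cart in front of the work surface, level with it; the furniture and walls round the work are solid. World frame = base frame: x ahead of the robot, y to its left, z up, the work surface at z = 0. Lengths are in m, angles in degrees, forces in N, time in s.
With the tool pointing down it reaches from about 0.425 to 1.125 m from the base axis. Payload 14.9 kg.
Tool frame: the origin (TCP) lies on the front face of the gripper's body, between the roots of the fingers; the fingertips stand 78 mm ahead of it and the grasp point (between the pads) lies 60 mm ahead of it; z points along the fingers, y is the line along which they close (so a half turn about z gives the same grasp; the last joint's range is limited). The gripper opens to 91 mm and grips with 3 to 60 N. Pads are 32 mm wide; open, the fingers measure 118 mm over their backs; the gripper's body (76 mm by 178 mm) begins 60 mm behind the grasp point.
Start: joints at [-65.277, 21.709, 99.362, -0, 58.929, -1.908], TCP at [0.314, -0.626, 0.292] pointing down, gripper open.
Joint ranges: [-158.91, 158.91], [-42.39, 125.64], [0.06, 152.35], [-60.88, 240.88], [17.5, 164.5], [-176.32, 176.32]. Speed limits (degrees/s): [108.29, 108.29, 136.94, 180, 180, 180].

### API

Orientations are given as a 3x3 rotation matrix whose columns are the frame's x, y, z axes.
In Python, from rig import * gives the robot as it stands.
- The arm moves only by the shell command python3 -m creep 'ROWS' [FORCE]. ROWS is JSON, a list of rows, each a list of 3 entries, a list of its own where there are three numbers: the closure, from 0 (fully open) to 1 (shut), then the shift along the tool's x, y, z in m, then the turn, a rotation vector about the tool's x, y, z in rad. In form: [[claw, [tx, ty, tz], [wx, wy, wz]], ...]. A call has 1 to 8 rows; each row shifts and turns the commanded pose from where the row before left it, along the tool's axes as they then stand; what a row does not reach is not made up. A row lasts 1/8 s, in which the tool goes at most 62.5 mm and 10.7 degrees, less where a joint would pass 70% of its speed; a pose out of reach is approached as far as the arm can. A call with a gripper value outside its range is refused whole. The fingers move at their own pace and stop on an object; FORCE is the grip in N (left out, the last holds). Time passes only in rows, so rows that do not move let the fingers close. It gives the time, the measured TCP pose, the force, the opening and the grip force at its end, in the units of the state.
- get_obs(): the state, without advancing time (a new reading comes with each control period).
- read_camera(name): name is "scene" or "top" or "wrist"; returns the picture (400x640x3 uint8, red, green, blue); there is no depth.
- camera_model(name): a dict with "vfov" (degrees; the focal length in pixels is half the picture's height over the tangent of half this angle, whatever the lens; pixels are square), "cx", "cy" (the principal point, pixels), "rvec" (rotation vector, rad) and "tvec" (3), from world to camera coordinates, as OpenCV has them. Camera axes: x right, y down, z forward; pixel columns grow to the right and rows downward; lengths in m; the calibration is good to about 2 mm. A picture is of the moment at which its call begins: read the wrist's pose just before it. camera_model takes no time and is no camera call; for the wrist camera it gives the pose at the moment of the call.
- job_done(): hands the job in; it is judged then, once.
The state is a dict: "t": time; "qpos": joint angles; "joint_velocities": joint speeds; "joint_efforts": joint torques, N m; "ee_pos": TCP position; "ee_rot": TCP orientation; "force": force on the tool from outside, world axes, zero at the start; "wrist_torque": the same for the moment, N m; "gripper_width": opening from 0.0 (shut) to 1.0 (fully open); "grip_force": force on a finger pad.
Only numpy, scipy, OpenCV 4.12 (cv2) and the standard library are available. Lean on these libraries where they do the work, as an engineer would, in place of code of your own. Each camera call takes 0.05 s, during which the arm holds its last target. There are 200 camera calls.

### The job

Screw the blue lid onto the amber jar in the bench holder until it is fully home, then let go. Start it gently: if it resists while it still stands high, the thread is crossed, so stop, turn it back until you feel it drop, and only then turn it home. Do not force it: neither press hard nor twist the jar round in its holder, and leave the other things where they are.

Things in the scene. Friction and masses are not known exactly. Their poses are not given: they have to be found in the camera images.
- lid: the loose blue screw lid, a ribbed round cap 60 mm across and 24 mm high, about 50 g, lying open side down on the worktop; origin at the centre of the skirt's lower edge, z up. Three lugs (7 mm along the wall, 3 mm high, 120 deg apart, one on the lid's own +x axis) stand inward from the wall to 24 mm from the axis, centred 9.5 mm above the origin
- lid_ceiling (a point): centre of the lid's flat inside ceiling, 21 mm above its lower edge. Heights of the lid's lower edge below jar_mouth: lugs on the tops of the stop ribs 11 mm; lugs lying on the ridges 14 to 19 mm; dropped into the gaps 21 mm (ceiling on the sealing ring); fully home 24 mm, the lugs under the ridges against the stop ribs and the ring squeezed by 3 mm
- jar: the amber jar, 72 mm across, 106 mm tall to the hard rim; origin at the centre of its bottom, z up; its shoulder ends 30 mm below the mouth. It cannot lift out, but is held by friction only and turns in its holder when twisted with more than about 0.6 Nm. Where its thread begins round the axis differs from jar to jar and does not follow from this pose
- jar_mouth (a point): point on the jar's axis at the top of the white soft sealing ring on the rim, 110 mm above the jar's bottom and 120 mm above the worktop. The ring gives by up to 3.8 mm, at 2 N per mm. The neck below is 43 mm across, and the ridges of its thread reach out to 26 mm from the axis, with 2 mm of play inside the lid's wall
- thread (a point): point on the jar's axis 10 mm below jar_mouth, amid the thread: three ridges 120 deg apart. Clockwise from above, each runs 70 deg and falls 5 mm (its top from 6 to 11 mm below jar_mouth, 2.6 mm thick), ends at an upright stop rib (3 to 16 mm below jar_mouth), then 43 deg of free gap. A lug on top of a ridge jams clockwise at the rib; from the gap it runs clockwise under the next ridge
- jar_label (a point): middle of the white label with a blue stripe on the side of the jar, 36.5 mm from the axis, 59 mm below the mouth; it moves round if the jar is twisted in its holder
- holder: grey base plate 136 x 112 x 10 mm fixed to the worktop, with a rubber-lined aluminium cup 87 mm across and 43 mm high in the middle that holds the jar, and a small black clamp screw at the front; origin under the middle, on the worktop
- timer: white bench timer, 37 x 68 x 59 mm, a bystander; origin under its centre
- petri: petri dish, 60 mm across, 15 mm high, a bystander; origin under its centre
- marker: thin black and red marker pen lying down, 138 mm long, 10 mm thick, a bystander; origin under its middle
- tweezers: steel tweezers lying down, 107 mm long, 10 mm high, a bystander; origin under its middle
There are look-alikes about, which are no part of the job. What is meant by the lid is not pink, and is the larger of those in its own colour.

How it is judged (in metres and radians):
At the end, for the whole second after the job is handed in: The lid sits level (2 deg) and centred (3 mm) on the jar, its origin at least 23.2 mm below the top of the uncompressed sealing ring (fully home is 24), at rest and released (z of lid in the frame of jar_mouth below -0.0232 m and horizontal distance between lid and jar_mouth below 0.003 m and angle between the z axis of lid and the z axis of jar, either way round below 0.035 rad and linear speed of lid below 0.01 m/s); the robot touches nothing.
It fails at once if the jar is twisted in its holder (its label moves by more than 8 mm) (distance of jar_label from where it was at the start of the episode above 0.008 m).
It fails at once if the lid and the jar press on each other with more than 60 N, all contacts added up (contact force between lid and jar above 60 N).
It fails at once if a bystander is moved by more than 20 mm (distance of any of timer, petri, marker, tweezers from where it was at the start of the episode above 0.02 m).
It also fails if it takes over 72 s, if anything falls off the work surface, if the arm or the gripper's body presses on something with over 40 N, if the wrist force passes 120 N, or if a joint passes its speed limit or range.

## Working session

There is one attempt and no reset: what is moved stays moved. The work goes in short steps, Python scripts to look and compute and a shell command to move; the robot and the scene stay as the last step left them, time stands still between calls to the robot, and variables do not carry over. Pictures are saved under pics/ and viewed, at most 10 in all, crops included, and the job is handed in when it is done.

```bash
mkdir -p pics; ls; python3 - <<'E'
from rig import *
import cv2,numpy as np
o=get_obs();print({k:np.round(v,3).tolist() for k,v in o.items()})
a=read_camera("scene");b=read_camera("top")
for n,p in(("scene",a),("top",b)):
    print(n,camera_model(n)); cv2.imwrite(f"pics/{n}0.png",p[:,:,::-1])
E
```

```text
pics
{'t': 0.0, 'qpos': [-65.277, 21.74, 99.395, 0.0, 58.928, -1.907], 'joint_velocities': [0.053, -0.073, -0.015, 0.006, -0.008, -0.024], 'joint_efforts': [0.002, -76.372, -43.437, 0.065, 0.042, -0.0], 'ee_pos': [0.314, -0.625, 0.292], 'ee_rot': [[0.894, 0.448, -0.0], [0.448, -0.894, 0.001], [0.0, -0.001, -1.0]], 'force': [-0.091, 0.596, 0.245], 'wrist_torque': [-0.015, 0.001, 0.001], 'grip_force': 0.0, 'gripper_width': 1.002}
scene {'vfov': 56.24507671972889, 'cx': 315.6748988543989, 'cy': 202.4287491219254, 'rvec': array([ 0.94112283, -2.19612266,  1.30519245]), 'tvec': array([0.54581373, 0.18351747, 0.69397065])}
top {'vfov': 49.35925411171063, 'cx': 326.0514958022924, 'cy': 199.95099999122937, 'rvec': array([ 2.14120075, -2.19598685,  0.12961409]), 'tvec': array([0.25381786, 0.54067218, 0.9359031 ])}
```

View pics/scene0.png

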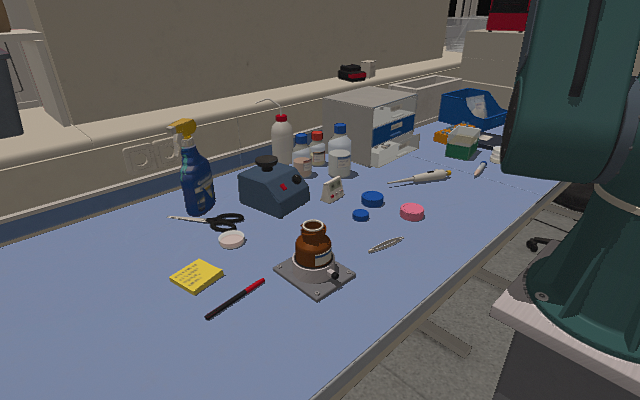

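View pics/top0.png

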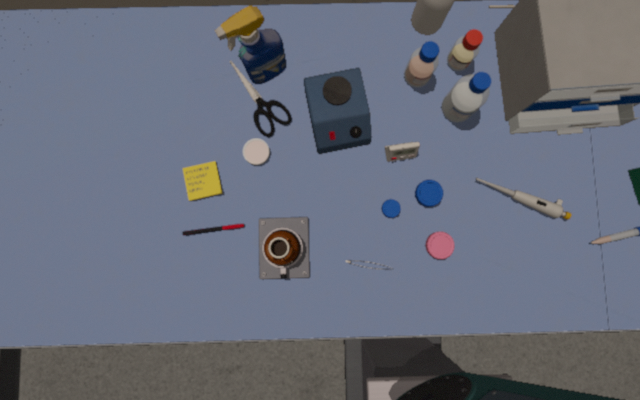

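The scene picture has a larger blue lid at (372,199), a smaller one at (361,215), and a pink one at (412,212). In the top picture these are (429,193), (391,208) and (440,245). The jar's mouth is at top (279,248), with the holder's clamp screw toward the robot. The larger blue one fits "not pink, larger of its colour". Next I'll measure and confirm it in a crop.

```bash
cat > h.py <<'E'
from rig import *
import cv2,numpy as np
def cam(n):
    m=camera_model(n);f=200/np.tan(np.radians(m["vfov"]/2))
    return np.array([[f,0,m["cx"]],[0,f,m["cy"]],[0,0,1]]),cv2.Rodrigues(np.array(m["rvec"]))[0],np.array(m["tvec"])
def ray(c,uv,z):
    K,R,t=c;uv=np.atleast_2d(uv).astype(float)
    d=(R.T@np.linalg.inv(K)@np.c_[uv,np.ones(len(uv))].T).T;o=-R.T@t
    return o+d*((z-o[2])/d[:,2])[:,None]
def proj(c,P):
    K,R,t=c;q=K@(R@np.array(P)+t);return q[:2]/q[2]
def blobs(img,lo,hi,amin=60):
    m=cv2.inRange(cv2.cvtColor(img,cv2.COLOR_RGB2HSV),lo,hi)
    cs,_=cv2.findContours(m,cv2.RETR_EXTERNAL,cv2.CHAIN_APPROX_NONE)
    return [c[:,0,:] for c in cs if cv2.contourArea(c)>amin]
def circ(P):  # centre and diameter of outline on plane
    (x,y),r=cv2.minEnclosingCircle(P[:,:2].astype(np.float32));return x,y,2*r
E
python3 - <<'E'
from h import *
for n in("top","scene"):
    img=cv2.imread(f"pics/{n}0.png")[:,:,::-1].copy();c=cam(n)
    print(n,'cam at',-c[1].T@c[2])
    for b in blobs(img,(105,190,90),(125,255,255)):
        print('blue',b.mean(0).round(1),len(b),np.round(circ(ray(c,b,.024)),4),np.round(circ(ray(c,b,.012)),4))
    for b in blobs(img,(5,150,20),(18,255,200)):
        print('amber',b.mean(0).round(1),cv2.contourArea(b))
c=cam("top");print('mouth',ray(c,[279,248],.12),ray(c,[284,247],.01))
t=cv2.imread("pics/top0.png");s=cv2.imread("pics/scene0.png")
A=cv2.resize(t[165:285,370:470],None,fx=4,fy=4,interpolation=2);B=cv2.resize(t[205:290,245:325],None,fx=4.8,fy=5,interpolation=2)
B=cv2.resize(B,(390,480));cv2.imwrite("pics/crop1.png",np.hstack([A,B]))
E
```

```text
top cam at [0.44067058 0.25003915 0.98790404]
blue [390.4 208. ] 46 [0.5251 0.0974 0.0361] [0.5262 0.0955 0.0365]
blue [429.  192.8] 71 [0.5581 0.0098 0.058 ] [0.5596 0.0068 0.0588]
blue [481.1  80.9] 54 [ 0.8143 -0.1239  0.0391] [ 0.8189 -0.1285  0.0396]
blue [429.5  50.1] 44 [ 0.8921 -0.0097  0.0382] [ 0.8977 -0.013   0.0387]
amber [281.7 247.6] 863.5
scene cam at [-0.01193208  0.75273827  0.49641644]
blue [360.3 212.8] 33 [0.5123 0.113  0.0411] [0.5256 0.0967 0.0421]
blue [371.7 195.5] 46 [0.5531 0.0175 0.0588] [ 0.5675 -0.0012  0.0603]
amber [311.6 245.3] 866.0
amber [312.7 224.8] 67.5
amber [442.2 135.5] 134.0
mouth [[0.44342548 0.33664308 0.12      ]] [[0.44570707 0.33643997 0.01      ]]
```

View pics/crop1.png

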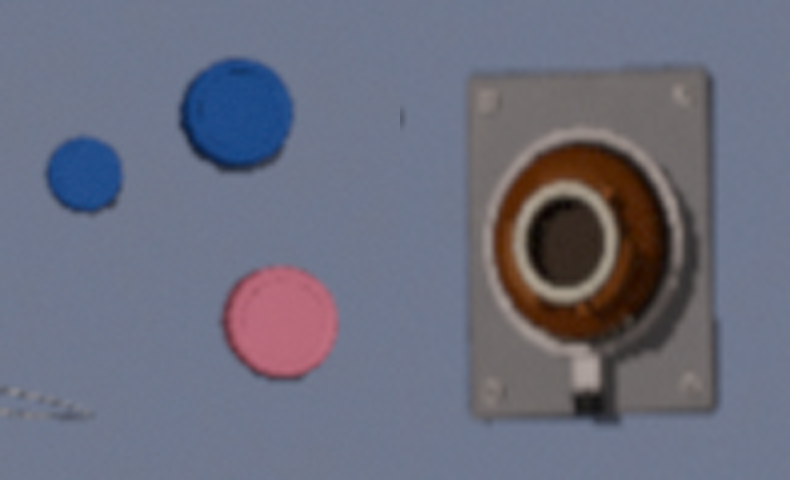

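The crop shows the larger blue lid at crop (238,113), measured at 58–60 mm across, against 36 mm for the small one at (85,175). The third lid is pink. So the lid is at about (0.558, 0.008), and the jar mouth at about (0.443, 0.337). I'll move above the lid.

```bash
python3 -m creep '[[0,[0.018,-0.016,0],[0,0,0]],[0,[0.036,-0.033,0],[0,0,0]],[0,[0.036,-0.033,0],[0,0,0]],[0,[0.036,-0.033,0],[0,0,0]],[0,[0.036,-0.033,0],[0,0,0]],[0,[0.036,-0.033,0],[0,0,0]],[0,[0.036,-0.033,0],[0,0,0]],[0,[0.036,-0.033,0],[0,0,0]]]' 20 
python3 -m creep '[[0,[0.036,-0.033,0],[0,0,0]],[0,[0.036,-0.033,0],[0,0,0]],[0,[0.036,-0.033,0],[0,0,0]],[0,[0.036,-0.033,0],[0,0,0]],[0,[0.036,-0.033,0],[0,0,0]],[0,[0.036,-0.033,0],[0,0,0]],[0,[0.036,-0.033,0],[0,0,0]],[0,[0.02,-0.018,0],[0,0,0]]]'
python3 -m creep '[[0,[0,0,0.01],[0,0,-0.144]],[0,[0,0,0.01],[0,0,-0.144]],[0,[0,0,0.01],[0,0,-0.144]],[0,[0,0,0.01],[0,0,-0.144]],[0,[0,0,0.01],[0,0,-0.144]],[0,[0,0,0.01],[0,0,-0.144]],[0,[0,0,0.01],[0,0,-0.144]],[0,[0,0,0],[0,0,-0.144]]]'
python3 -m creep '[[0,[0,0,0],[0,0,0]],[0,[0,0,0],[0,0,0]]]'
python3 - <<'E'
from h import *
o=get_obs();c=cam("wrist");p=read_camera("wrist")
print(o['t'],o['ee_pos'],o['ee_rot'].round(3) if hasattr(o['ee_rot'],'round') else o['ee_rot'],np.round(o['qpos'],1))
print('cam',-c[1].T@c[2])
cv2.imwrite("pics/w1.png",p[:,:,::-1])
for b in blobs(p,(105,150,60),(125,255,255)):
    print('blue',b.mean(0).round(1),len(b),np.round(circ(ray(c,b,.024)),4),np.round(circ(ray(c,b,.0)),4))
E
```

```text
t: 1.1
ee_pos: [0.4444, -0.2814, 0.2921]
ee_rot: [[0.894, 0.448, -0.0], [0.448, -0.894, 0.0], [0.0, -0.0, -1.0]]
force: [1.0, -0.5, -0.4]
gripper_width: 1.003
grip_force: 0.0
t: 2.1
ee_pos: [0.5755, 0.0633, 0.2921]
ee_rot: [[0.893, 0.45, -0.0], [0.45, -0.893, 0.0], [-0.0, -0.0, -1.0]]
force: [-1.2, -0.7, -0.4]
gripper_width: 1.001
grip_force: 0.0
t: 3.1
ee_pos: [0.5746, 0.0612, 0.2213]
ee_rot: [[-0.051, 0.999, -0.002], [0.999, 0.051, -0.0], [0.0, -0.002, -1.0]]
force: [0.6, -0.3, 0.2]
gripper_width: 1.002
grip_force: 0.0
t: 3.35
ee_pos: [0.5756, 0.0609, 0.2224]
ee_rot: [[-0.043, 0.999, 0.0], [0.999, 0.043, 0.0], [0.0, 0.0, -1.0]]
force: [0.6, 0.5, 0.4]
gripper_width: 0.995
grip_force: 0.0
3.35 [0.57562256 0.06091434 0.22235333] [[-0.043  0.999  0.   ]
 [ 0.999  0.043  0.   ]
 [ 0.     0.    -1.   ]] [  3.7  16.4 115.4   0.   48.2   1.3]
cam [0.57185947 0.14488954 0.31467318]
blue [633.5 280.8] 45 [ 0.9397 -0.0282  0.0214] [ 0.9701 -0.0425  0.0231]
blue [304.9 235.3] 156 [0.5584 0.0127 0.0656] [0.5573 0.0018 0.071 ]
blue [276.9 157.5] 114 [0.5285 0.0967 0.0412] [0.5249 0.0927 0.0446]
```

View pics/w1.png

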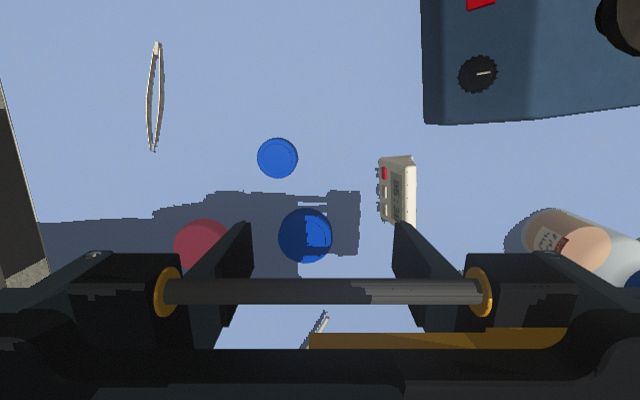

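The wrist view shows the lid at (305,235), half in the gripper's shadow, with the timer at (398,190), the small blue lid at (277,157) and the pink one at (203,245). I'll centre over the lid, check the timer's clearance and refine from nearer.

```bash
python3 -m creep '[[0,[-0.013,-0.005,0.0],[0,0,0]],[0,[-0.013,-0.005,0.0],[0,0,0]],[0,[-0.012,-0.005,0.01],[0,0,0]],[0,[-0.012,-0.0043,0.01],[0,0,0]],[0,[0,0,0.01],[0,0,0]],[0,[0,0,0.01],[0,0,0]],[0,[0,0,0.005],[0,0,0]],[0,[0,0,0],[0,0,0]]]'
python3 - <<'E'
from h import *
w=cv2.imread("pics/w1.png");K=None
c=cam("top");print('timer corners',ray(c,[[387,146],[418,143],[419,157],[389,162]],.059).round(3)[:,:2].tolist())
o=get_obs();c=cam("wrist");p=read_camera("wrist")
print(o['ee_pos'],'cam',-c[1].T@c[2]);cv2.imwrite("pics/w2.png",p[:,:,::-1])
for b in blobs(p,(105,150,40),(125,255,255)):
    P=ray(c,b,.024)[:,:2];m=P.mean(0)
    far=P[P[:,1]<m[1]-.005]  # rim side away from the camera: true top edge
    A=np.c_[2*far,np.ones(len(far))];s=np.linalg.lstsq(A,(far**2).sum(1),rcond=None)[0]
    print('blue',b.mean(0).round(1),len(b),np.round(circ(P),4),'ext',P.min(0).round(4),P.max(0).round(4),'fit',s[:2].round(4),np.sqrt(s[2]+s[0]**2+s[1]**2).round(4))
E
```

```text
t: 4.4
ee_pos: [0.5589, 0.01, 0.1768]
ee_rot: [[-0.046, 0.999, -0.001], [0.999, 0.046, 0.0], [0.0, -0.001, -1.0]]
force: [-0.3, 0.5, 1.5]
gripper_width: 0.999
grip_force: 0.0
timer corners [[0.659, 0.105], [0.664, 0.037], [0.633, 0.036], [0.623, 0.102]]
[0.55890232 0.01004168 0.17679412] cam [0.55494376 0.09399538 0.26912104]
blue [322.  206.3] 187 [0.5585 0.0109 0.0631] ext [ 0.5289 -0.0203] [0.5881 0.0423] fit [0.5584 0.009 ] 0.0292
blue [288.6 107.3] 144 [0.5277 0.0948 0.0404] ext [0.5077 0.0746] [0.5475 0.1142] fit [0.5276 0.0947] 0.0195
```

View pics/w2.png

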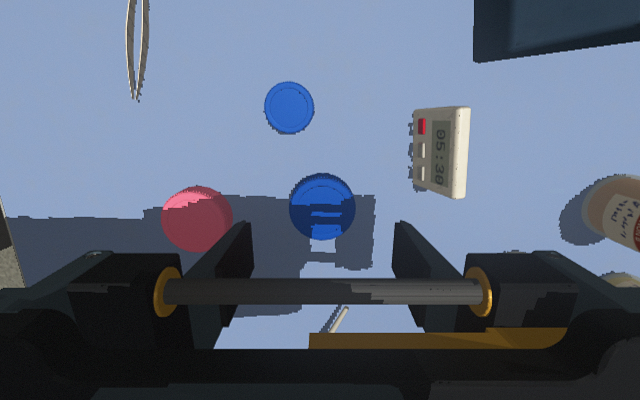

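The lid is at (322,206) in the picture, centred between the fingers to within 1 mm. The fingers clear the timer and the pink lid. I'll descend and grip.

```bash
python3 -m creep '[[0,[0,0,0.015],[0,0,0]],[0,[0,0,0.02],[0,0,0]],[0,[0,0,0.02],[0,0,0]],[0,[0,0,0.02],[0,0,0]],[0,[0,0,0.013],[0,0,0]],[0,[0,0,0.007],[0,0,0]],[0,[0,0,0],[0,0,0]],[0.3,[0,0,0],[0,0,0]]]' 15
python3 -m creep '[[0.6,[0,0,0],[0,0,0]],[0.6,[0,0,0],[0,0,0]],[0.6,[0,0,0],[0,0,0]],[0.6,[0,0,0],[0,0,0]],[0.6,[0,0,0],[0,0,0]]]'
```

```text
t: 5.45
ee_pos: [0.5593, 0.0097, 0.0828]
ee_rot: [[-0.046, 0.999, 0.001], [0.999, 0.046, 0.0], [-0.0, 0.001, -1.0]]
force: [0.2, -0.6, -0.3]
gripper_width: 0.925
grip_force: 0.0
t: 6.08
ee_pos: [0.5591, 0.0098, 0.0825]
ee_rot: [[-0.046, 0.999, 0.0], [0.999, 0.046, 0.0], [0.0, 0.0, -1.0]]
force: [-2.2, 0.7, 6.6]
gripper_width: 0.653
grip_force: 15.0
```

Gripped: opening 59.4 mm, with the lid's lower edge 82.5 mm below the TCP. I'll lift and move to a spot short of the jar where the wrist camera can see the mouth.

```bash
python3 -m creep '[[0.6,[0,0,-0.015],[0,0,0]],[0.6,[0,0,-0.03],[0,0,0]],[0.6,[0,0,-0.035],[0,0,0]],[0.6,[0,0,-0.035],[0,0,0]],[0.6,[0,0,-0.035],[0,0,0]],[0.6,[0,0,-0.028],[0,0,0]],[0.6,[0.015,-0.006,0],[0,0,0]],[0.6,[0.033,-0.014,0],[0,0,0]]]'
python3 -m creep '[[0.6,[0.035,-0.015,0],[0,0,0]],[0.6,[0.035,-0.015,0],[0,0,0]],[0.6,[0.035,-0.015,0],[0,0,0]],[0.6,[0.035,-0.015,0],[0,0,0]],[0.6,[0.035,-0.015,0],[0,0,0]],[0.6,[0.022,-0.009,0],[0,0,0]],[0.6,[0,0,0],[0,0,0]],[0.6,[0,0,0],[0,0,0]]]'
python3 - <<'E'
from h import *
o=get_obs();c=cam("wrist");p=read_camera("wrist")
print(o['ee_pos'],o['qpos'],'cam',-c[1].T@c[2],proj(c,[.4435,.3366,.12]));cv2.imwrite("pics/w3.png",p[:,:,::-1])
E
```

```text
t: 7.08
ee_pos: [0.5361, 0.0572, 0.2601]
ee_rot: [[-0.044, 0.999, 0.0], [0.999, 0.044, 0.0], [0.0, 0.0, -1.0]]
force: [-0.2, 0.2, -0.2]
gripper_width: 0.658
grip_force: 15.0
t: 8.07
ee_pos: [0.4434, 0.2494, 0.2598]
ee_rot: [[-0.046, 0.999, -0.001], [0.999, 0.046, -0.0], [-0.0, -0.001, -1.0]]
force: [-0.2, 0.2, -0.3]
gripper_width: 0.656
grip_force: 15.0
[0.44344501 0.24935005 0.25977193] [ 2.67256642e+01  7.01631300e+00  1.22284432e+02 -5.32176062e-03
  5.07494154e+01  2.40760801e+01] cam [0.43950273 0.33337435 0.3520685 ] [327.71410299 105.89556407]
```

View pics/w3.png

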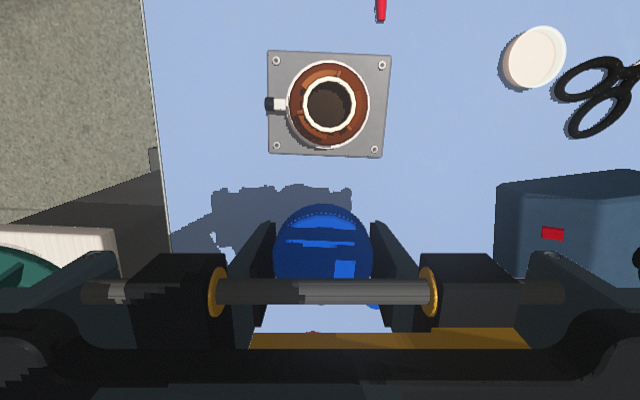

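The picture shows the white ring of the mouth at about (329,103) and the held lid at (322,245). I'll measure both, and crop the jar to see whether the thread shows.

```bash
python3 - <<'E'
from h import *
c=cam("wrist");p=cv2.imread("pics/w3.png")[:,:,::-1].copy()
def fit(P):
    s=np.linalg.lstsq(np.c_[2*P,np.ones(len(P))],(P**2).sum(1),rcond=None)[0];return s[:2],np.sqrt(s[2]+s[0]**2+s[1]**2)
m=cv2.inRange(cv2.cvtColor(p,cv2.COLOR_RGB2HSV),(0,0,185),(60,70,255));R=np.zeros_like(m);cv2.circle(R,(329,103),31,255,-1)
m&=R
cs,h=cv2.findContours(m,cv2.RETR_CCOMP,cv2.CHAIN_APPROX_NONE)
for k in cs:
    if len(k)>40:
        k=k[:,0,:];P=ray(c,k,.12)[:,:2];print('ring',len(k),k.mean(0),fit(P))
o=get_obs();z=o['ee_pos'][2]-.0825
for b in blobs(p,(105,150,30),(125,255,255),1000):
    P=ray(c,b,z)[:,:2];near=P[P[:,1]>np.max(P[:,1])-.02];print('lid near',fit(near),P.max(0),o['ee_pos'][:2])
    T=o['ee_rot']
cv2.imwrite("pics/w3c.png",cv2.resize(p[50:160,260:395,::-1],None,fx=5,fy=5,interpolation=2))
E
```

```text
ring 152 [328.98684211 103.88815789] (array([0.44473551, 0.33747479]), np.float64(0.019827687561826))
ring 132 [328.98484848 104.        ] (array([0.44474023, 0.33743448]), np.float64(0.017416446790319444))
lid near (array([0.44368123, 0.24589485]), np.float64(0.030264997126016734)) [0.47834116 0.27635015] [0.44370777 0.24914912]
```

View pics/w3c.png

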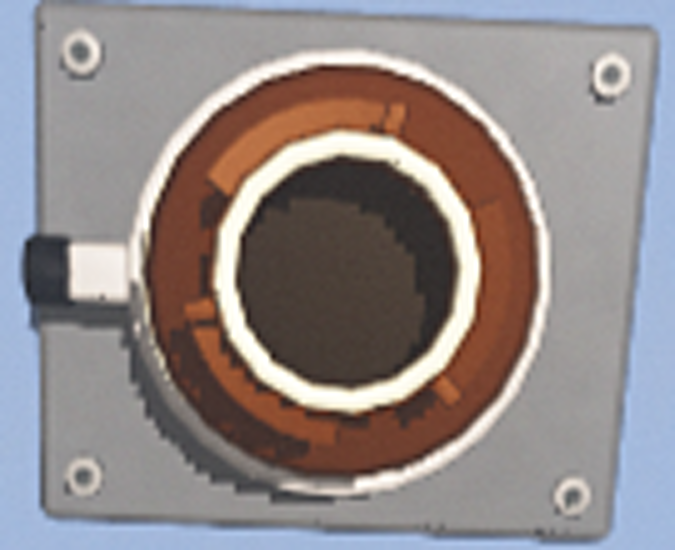

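The crop shows the three ridges. The stop ribs are at crop (397,115), (450,392) and (198,310), with free gaps clockwise of each, but the lid's lugs can't be seen. The mouth is at (0.4447, 0.3374), and the lid sits about 2 mm behind the TCP along tool x. I'll move over the jar and check.

```bash
python3 -m creep '[[0.6,[0.015,0.001,0],[0,0,0]],[0.6,[0.025,0.001,0],[0,0,0]],[0.6,[0.025,0.001,0],[0,0,0]],[0.6,[0.017,0.001,0.005],[0,0,0]],[0.6,[0.008,0.001,0.015],[0,0,0]],[0.6,[0,0,0.02],[0,0,0]],[0.6,[0,0,0.008],[0,0,0]],[0.6,[0,0,0],[0,0,0]]]'
python3 - <<'E'
from h import *
o=get_obs();c=cam("wrist");p=read_camera("wrist");s=read_camera("scene")
print(o['ee_pos'],o['force'],'mouth px',proj(c,[.4447,.3374,.12]))
z=o['ee_pos'][2]-.0825
for b in blobs(p,(100,130,20),(128,255,255),1000):
    P=ray(c,b,z)[:,:2];print('near y',P.max(0),'lower',z)
    P=ray(c,b,z+.024)[:,:2];print('top',P.min(0),P.max(0))
A=cv2.resize(p[100:300,220:420,::-1],(500,500),interpolation=2)
B=cv2.resize(s[190:270,290:338,::-1],(300,500),interpolation=2)
cv2.imwrite("pics/w4.png",np.hstack([A,B]))
E
```

```text
t: 9.12
ee_pos: [0.4444, 0.3391, 0.2112]
ee_rot: [[-0.045, 0.999, -0.001], [0.999, 0.045, -0.001], [-0.001, -0.002, -1.0]]
force: [0.1, -0.0, -0.3]
gripper_width: 0.654
grip_force: 15.0
[0.44438645 0.33912678 0.2112411 ] [ 0.10266882 -0.03178736 -0.29949942] mouth px [322.92371377 239.25248124]
near y [0.47916792 0.36627361] lower 0.1287410966066178
top [0.41481561 0.32679937] [0.47386769 0.37409367]
```

View pics/w4.png

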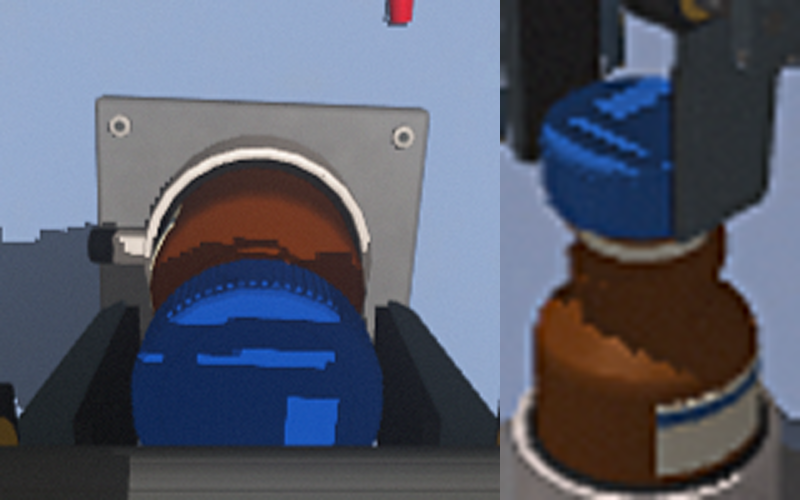

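The lid hangs over the jar, centred to about 1 mm, with the ring showing just beneath it at right (640,245). I'll lower gently and watch the force.

```bash
python3 -m creep '[[0.6,[0,0,0.005],[0,0,0]],[0.6,[0,0,0.005],[0,0,0]],[0.6,[0,0,0.004],[0,0,0]],[0.6,[0,0,0.003],[0,0,0]],[0.6,[0,0,0],[0,0,0]]]' | grep -E 'ee_pos|force|^t'
python3 -m creep '[[0.6,[0,0,0.002],[0,0,0]],[0.6,[0,0,0],[0,0,0]]]' | grep -E 'ee_pos|force'
python3 -m creep '[[0.6,[0,0,0.001],[0,0,0]],[0.6,[0,0,0],[0,0,0]]]' | grep -E 'ee_pos|force'
```

```text
t: 9.85
ee_pos: [0.4446, 0.3398, 0.195]
force: [0.5, -0.4, -0.2]
grip_force: 15.0
ee_pos: [0.4446, 0.3398, 0.1932]
force: [-0.7, 0.1, -0.3]
grip_force: 15.0
ee_pos: [0.4446, 0.3398, 0.1922]
force: [0.3, -0.2, -1.0]
grip_force: 15.0
```

```bash
for i in 1 2 3; do :; done
python3 -m creep '[[0.6,[0,0,0.001],[0,0,0]],[0.6,[0,0,0],[0,0,0]]]' | grep -E 'ee_pos|^force'
python3 -m creep '[[0.6,[0,0,0.001],[0,0,0]],[0.6,[0,0,0],[0,0,0]]]' | grep -E 'ee_pos|^force'
python3 -m creep '[[0.6,[0,0,0.001],[0,0,0]],[0.6,[0,0,0],[0,0,0]]]' | grep -E 'ee_pos|^force'
```

```text
ee_pos: [0.4446, 0.3398, 0.1912]
force: [-0.1, -1.7, -1.1]
ee_pos: [0.4446, 0.3398, 0.1902]
force: [-0.1, -0.3, 0.1]
ee_pos: [0.4446, 0.3398, 0.1892]
force: [1.3, 0.1, -0.3]
```

```bash
python3 -m creep '[[0.6,[0,0,0.001],[0,0,0]],[0.6,[0,0,0],[0,0,0]]]' | grep -E 'ee_pos|^force'
python3 -m creep '[[0.6,[0,0,0.001],[0,0,0]],[0.6,[0,0,0],[0,0,0]]]' | grep -E 'ee_pos|^force'
python3 -m creep '[[0.6,[0,0,0.001],[0,0,0]],[0.6,[0,0,0],[0,0,0]]]' | grep -E 'ee_pos|^force'
```

```text
ee_pos: [0.4446, 0.3398, 0.1882]
force: [-0.1, 0.3, -0.9]
ee_pos: [0.4446, 0.3398, 0.1871]
force: [-0.1, -0.2, -0.8]
ee_pos: [0.4446, 0.3398, 0.1861]
force: [-0.3, 0.5, -0.5]
```

```bash
python3 -m creep '[[0.6,[0,0,0.001],[0,0,0]],[0.6,[0,0,0],[0,0,0]]]' | grep -E 'ee_pos|^force'
python3 -m creep '[[0.6,[0,0,0.001],[0,0,0]],[0.6,[0,0,0],[0,0,0]]]' | grep -E 'ee_pos|^force'
python3 -m creep '[[0.6,[0,0,0.001],[0,0,0]],[0.6,[0,0,0],[0,0,0]]]' | grep -E 'ee_pos|^force'
```

```text
ee_pos: [0.4446, 0.3398, 0.1852]
force: [-0.3, 0.7, -1.2]
ee_pos: [0.4448, 0.3399, 0.1846]
force: [-1.8, -1.2, 6.5]
ee_pos: [0.4449, 0.34, 0.1842]
force: [-5.0, -2.7, 16.5]
```

Contact at 17.7 mm below the mouth with the force rising, so the lugs lie on the ridges: a crossed start, about 52° along. I'll back off, release and regrasp centred on the jar axis (the lid is now guided by the neck), then turn back.

```bash
python3 -m creep '[[0.6,[0,0,-0.0012],[0,0,0]],[0.6,[0,0,0],[0,0,0]]]' | grep -E 'ee_pos|^force'
python3 -m creep '[[0.2,[0,0,0],[0,0,0]],[0.2,[0,0,0],[0,0,0]],[0.2,[0,0,0],[0,0,0]],[0.2,[-0.0012,-0.0001,0],[0,0,0]],[0.2,[-0.0012,-0.0001,0],[0,0,0]],[0.2,[0,0,0],[0,0,0]],[0.6,[0,0,0],[0,0,0]],[0.6,[0,0,0],[0,0,0]]]' 15
python3 -m creep '[[0.6,[0,0,0],[0,0,0]],[0.6,[0,0,0],[0,0,0]],[0.6,[0,0,0],[0,0,0]],[0.6,[0,0,0],[0,0,0]]]'
```

```text
ee_pos: [0.4448, 0.3399, 0.1846]
force: [-0.3, -0.7, 2.7]
t: 13.85
ee_pos: [0.4446, 0.3374, 0.1844]
ee_rot: [[-0.046, 0.999, 0.0], [0.999, 0.046, 0.0], [0.0, 0.0, -1.0]]
force: [-0.3, 1.0, 0.3]
gripper_width: 0.657
grip_force: 15.0
t: 14.35
ee_pos: [0.4446, 0.3374, 0.1844]
ee_rot: [[-0.046, 0.999, 0.0], [0.999, 0.046, 0.0], [0.0, 0.0, -1.0]]
force: [0.2, -0.4, -0.4]
gripper_width: 0.659
grip_force: 15.0
```

```bash
python3 - <<'E'
from h import *
o=get_obs();p=read_camera("wrist");s=read_camera("scene");c=cam("wrist")
print(o['t'],o['ee_pos'],o['force'],o['wrist_torque'],np.round(o['qpos'],1))
z=.1023
for b in blobs(p,(100,130,20),(128,255,255),1000):
    print('near y at lower edge',ray(c,b,z)[:,:2].max(0))
A=cv2.resize(p[100:300,220:420,::-1],(500,500),interpolation=2)
B=cv2.resize(s[190:270,290:338,::-1],(300,500),interpolation=2)
cv2.imwrite("pics/w5.png",np.hstack([A,B]))
E
```

```text
14.35 [0.44459279 0.33744009 0.18443362] [ 0.21633552 -0.35116326 -0.40641802] [-0.06099294 -0.16230166 -0.03485608] [ 34.8  18.2 118.3   0.   43.5  32.2]
near y at lower edge [0.47928199 0.36709201]
```

View pics/w5.png

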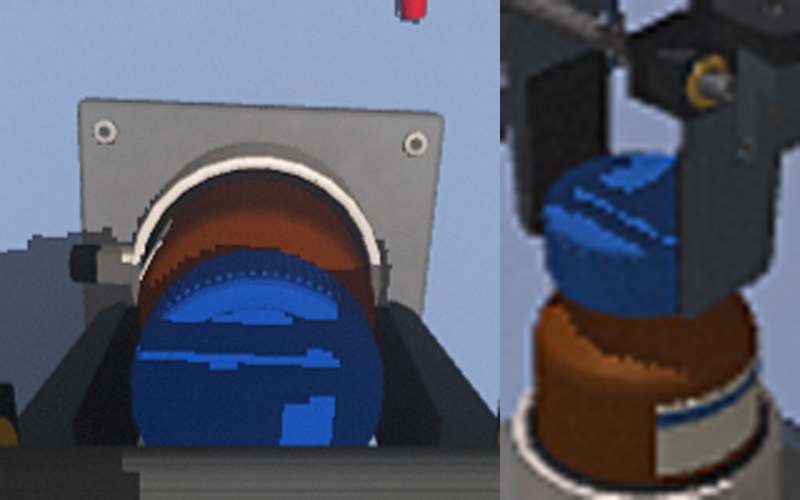

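The picture shows the lid level on the neck at left (258,350), held centred. Now I'll lift clear of the ridges but stay below the rib tops, and turn back about 77° to the middle of the gap.

```bash
python3 -m creep '[[0.6,[0,0,-0.002],[0,0,0]],[0.6,[0,0,-0.0022],[0,0,0]],[0.6,[0,0,0],[0,0,-0.15]],[0.6,[0,0,0],[0,0,-0.15]],[0.6,[0,0,0],[0,0,-0.15]],[0.6,[0,0,0],[0,0,-0.15]],[0.6,[0,0,0],[0,0,-0.15]],[0.6,[0,0,0],[0,0,-0.15]]]' | grep -E 'ee_pos|orce'
python3 -c "from h import *;o=get_obs();print(o['wrist_torque'],np.round(o['qpos'],1))"
python3 -m creep '[[0.6,[0,0,0],[0,0,-0.11]],[0.6,[0,0,0],[0,0,-0.11]],[0.6,[0,0,0],[0,0,-0.11]],[0.6,[0,0,0],[0,0,-0.11]],[0.6,[0,0,0],[0,0,0]]]' | grep -E 'ee_|orce'
python3 -c "from h import *;o=get_obs();print(o['wrist_torque'],np.round(o['qpos'],1))"
```

```text
ee_pos: [0.4446, 0.3375, 0.1888]
force: [1.3, -0.9, -1.1]
grip_force: 15.0
[ 0.03657424 -0.13388073 -0.00411866] [ 34.8  17.8 118.3   0.   44.  -19.7]
ee_pos: [0.4446, 0.3374, 0.1888]
ee_rot: [[-0.983, 0.184, 0.0], [0.184, 0.983, 0.0], [-0.0, 0.0, -1.0]]
force: [0.1, 0.0, -0.8]
grip_force: 15.0
[ 0.09164473 -0.16892567  0.0447125 ] [ 34.8  17.8 118.3   0.   44.  -44.6]
```

No resistance on the way back. I'll lower gently.

```bash
python3 -m creep '[[0.6,[0,0,0.001],[0,0,0]],[0.6,[0,0,0.001],[0,0,0]],[0.6,[0,0,0],[0,0,0]]]' | grep -E 'ee_pos|^force'
python3 -m creep '[[0.6,[0,0,0.001],[0,0,0]],[0.6,[0,0,0],[0,0,0]]]' | grep -E 'ee_pos|^force'
python3 -m creep '[[0.6,[0,0,0.001],[0,0,0]],[0.6,[0,0,0],[0,0,0]]]' | grep -E 'ee_pos|^force'
```

```text
ee_pos: [0.4445, 0.3374, 0.1865]
force: [0.0, -0.1, 0.2]
ee_pos: [0.4445, 0.3374, 0.1855]
force: [0.6, 0.0, -0.7]
ee_pos: [0.4445, 0.3374, 0.1845]
force: [-0.6, -0.2, -1.1]
```

```bash
python3 -m creep '[[0.6,[0,0,0.001],[0,0,0]],[0.6,[0,0,0],[0,0,0]]]' | grep -E 'ee_pos|^force'
python3 -m creep '[[0.6,[0,0,0.001],[0,0,0]],[0.6,[0,0,0],[0,0,0]]]' | grep -E 'ee_pos|^force'
python3 -m creep '[[0.6,[0,0,0.001],[0,0,0]],[0.6,[0,0,0],[0,0,0]]]' | grep -E 'ee_pos|^force'
python3 -m creep '[[0.6,[0,0,0.0005],[0,0,0]],[0.6,[0,0,0],[0,0,0]]]' | grep -E 'ee_pos|^force|^t'
```

```text
ee_pos: [0.4445, 0.3374, 0.1836]
force: [0.4, 0.2, -1.1]
ee_pos: [0.4446, 0.3374, 0.1826]
force: [0.4, -0.5, -1.1]
ee_pos: [0.4445, 0.3374, 0.1815]
force: [-0.6, 0.6, -0.8]
t: 17.95
ee_pos: [0.4446, 0.3374, 0.1811]
force: [0.3, 0.1, 0.4]
```

The lid has dropped to 21 mm, so the lugs are in the gaps and the ceiling is on the ring. I'll ease the ring down about 2.5 mm, then turn clockwise in small steps watching the torque.

```bash
python3 -m creep '[[0.6,[0,0,0.001],[0,0,0]],[0.6,[0,0,0.0007],[0,0,0]],[0.6,[0,0,0.0005],[0,0,0]],[0.6,[0,0,0],[0,0,0]]]' | grep -E 'ee_pos|^force'
python3 -m creep '[[0.6,[0,0,0],[0,0,0.1]],[0.6,[0,0,0],[0,0,0.1]],[0.6,[0,0,0],[0,0,0.1]],[0.6,[0,0,0],[0,0,0]]]' | grep -E 'ee_pos|^force'
python3 -c "from h import *;o=get_obs();print(o['wrist_torque'],np.round(o['qpos'],1)[5])"
python3 -m creep '[[0.6,[0,0,0.0001],[0,0,0.1]],[0.6,[0,0,0.0001],[0,0,0.1]],[0.6,[0,0,0.0001],[0,0,0.1]],[0.6,[0,0,0],[0,0,0]]]' | grep -E 'ee_pos|^force'
python3 -c "from h import *;o=get_obs();print(o['wrist_torque'],np.round(o['qpos'],1)[5])"
```

```text
ee_pos: [0.4446, 0.3375, 0.179]
force: [-0.1, -0.8, 3.8]
ee_pos: [0.4448, 0.3375, 0.1791]
force: [0.4, 0.7, 3.3]
[ 0.05807994 -0.13335778 -0.0277021 ] -27.5
ee_pos: [0.4447, 0.3375, 0.1787]
force: [0.1, 0.2, 3.7]
[ 0.03882902 -0.09021592 -0.04530427] -10.4
```

```bash
python3 -m creep '[[0.6,[0,0,0.0001],[0,0,0.08]],[0.6,[0,0,0.0001],[0,0,0.08]],[0.6,[0,0,0],[0,0,0.08]],[0.6,[0,0,0],[0,0,0]]]' | grep -E 'ee_pos|^force'
python3 -c "from h import *;o=get_obs();print(o['wrist_torque'],np.round(o['qpos'],1)[5])"
python3 -m creep '[[0.6,[0,0,0.0001],[0,0,0.06]],[0.6,[0,0,0.0001],[0,0,0.06]],[0.6,[0,0,0],[0,0,0.06]],[0.6,[0,0,0],[0,0,0]]]' | grep -E 'ee_pos|^force'
python3 -c "from h import *;o=get_obs();print(o['wrist_torque'],np.round(o['qpos'],1)[5])"
```

```text
ee_pos: [0.4446, 0.3375, 0.1785]
force: [0.5, 0.1, 3.1]
[-0.03976019 -0.03642455 -0.02657362] 3.3
ee_pos: [0.4446, 0.3375, 0.1783]
force: [-1.3, -0.8, 4.5]
[-0.07271893 -0.04341341  0.0120078 ] 13.6
```

```bash
T='from h import *;o=get_obs();print(o["wrist_torque"],np.round(o["qpos"],1)[5])'
python3 -m creep '[[0.6,[0,0,0.0001],[0,0,0.05]],[0.6,[0,0,0],[0,0,0.05]],[0.6,[0,0,0],[0,0,0]]]' | grep -E 'ee_pos|^force'
python3 -c "$T"
python3 -m creep '[[0.6,[0,0,0.0001],[0,0,0.05]],[0.6,[0,0,0],[0,0,0.05]],[0.6,[0,0,0],[0,0,0]]]' | grep -E 'ee_pos|^force'
python3 -c "$T"
```

```text
ee_pos: [0.4446, 0.3375, 0.1782]
force: [0.1, -0.2, 4.2]
[ 0.00994212 -0.02899464  0.02952803] 19.4
ee_pos: [0.4446, 0.3375, 0.1781]
force: [0.1, -0.5, 5.3]
[-0.05849881  0.01746014 -0.03747896] 25.1
```

```bash
T='from h import *;o=get_obs();print(o["wrist_torque"],np.round(o["qpos"],1)[5])'
python3 -m creep '[[0.6,[0,0,0],[0,0,0.05]],[0.6,[0,0,0],[0,0,0.04]],[0.6,[0,0,0],[0,0,0]]]' | grep -E 'ee_pos|^force'
python3 -c "$T"
python3 -m creep '[[0.6,[0,0,0],[0,0,0.04]],[0.6,[0,0,0],[0,0,0.03]],[0.6,[0,0,0],[0,0,0]]]' | grep -E 'ee_pos|^force'
python3 -c "$T"
```

```text
ee_pos: [0.4446, 0.3375, 0.1782]
force: [-0.5, -0.6, 5.6]
[-0.06194828  0.04495119 -0.0278156 ] 30.2
ee_pos: [0.4446, 0.3375, 0.1781]
force: [-0.6, -0.4, 4.4]
[-0.09300303  0.1080519  -0.06172642] 34.2
```

```bash
T='from h import *;o=get_obs();print(o["wrist_torque"],np.round(o["qpos"],1)[5])'
python3 -m creep '[[0.6,[0,0,0],[0,0,0.04]],[0.6,[0,0,0],[0,0,0.03]],[0.6,[0,0,0],[0,0,0]]]' | grep -E 'ee_pos|^force'
python3 -c "$T"
python3 -m creep '[[0.6,[0,0,0],[0,0,0.03]],[0.6,[0,0,0],[0,0,0.03]],[0.6,[0,0,0],[0,0,0]]]' | grep -E 'ee_pos|^force'
python3 -c "$T"
```

```text
ee_pos: [0.4446, 0.3375, 0.1781]
force: [0.5, -1.6, 5.0]
[-0.08085495  0.03209027 -0.01565193] 38.3
ee_pos: [0.4445, 0.3374, 0.178]
force: [0.4, 0.3, 4.5]
[-0.14595086  0.0601066  -0.02791783] 41.7
```

```bash
T='from h import *;o=get_obs();print(o["wrist_torque"],np.round(o["qpos"],1)[5])'
python3 -m creep '[[0.6,[0,0,0],[0,0,0.03]],[0.6,[0,0,0],[0,0,0.03]],[0.6,[0,0,0],[0,0,0]]]' | grep -E 'ee_pos|^force'
python3 -c "$T"
python3 -m creep '[[0.6,[0,0,0],[0,0,0.03]],[0.6,[0,0,0],[0,0,0.03]],[0.6,[0,0,0],[0,0,0]]]' | grep -E 'ee_pos|^force'
python3 -c "$T"
```

```text
ee_pos: [0.4445, 0.3373, 0.178]
force: [-1.0, -2.1, 4.8]
[-0.39195554  0.12278824  0.35607032] 45.3
ee_pos: [0.4446, 0.3375, 0.178]
force: [-0.9, 1.3, 1.2]
[ 0.16380203 -0.05378193  0.41728645] 48.8
```

The torque rose to 0.36–0.42 Nm at 24 mm depth while the pressing force fell away, so the lugs are under the ridges and against the ribs. I'll release, rise clear and check.

```bash
python3 -m creep '[[0.2,[0,0,0],[0,0,0]],[0.1,[0,0,0],[0,0,0]],[0,[0,0,0],[0,0,0]],[0,[0,0,-0.005],[0,0,0]],[0,[0,0,-0.02],[0,0,0]],[0,[0,0,-0.035],[0,0,0]],[0,[0,0,-0.035],[0,0,0]],[0,[0,0,-0.02],[0,0,0]]]' 
python3 -m creep '[[0,[0,0,0],[0,0,0]],[0,[0,0,0],[0,0,0]]]' >/dev/null
python3 - <<'E'
from h import *
o=get_obs();c=cam("scene");s=read_camera("scene")
print(o['t'],o['ee_pos'],o['force'])
cv2.imwrite("pics/s6.png",s[:,:,::-1])
s0=cv2.imread("pics/scene0.png")[:,:,::-1].copy()
for n,im in(('before',s0),('now',s)):   # label: light pixels below the neck, on the jar's side
    m=cv2.inRange(cv2.cvtColor(im,cv2.COLOR_RGB2HSV),(0,0,110),(180,70,255));m[:, :325-8]=0;M=np.zeros_like(m);M[248:268,312:336]=m[248:268,312:336]
    print(n,cv2.connectedComponentsWithStats(M)[2:4])
for b in blobs(s,(100,130,40),(128,255,255),100):
    if b[:,0].min()>285 and b[:,0].max()<345: print('lid rows/cols',b.min(0),b.max(0))
for h in(24,23,22,21,20): # expected outline rows of lid at this depth
    th=np.linspace(0,2*np.pi,90);z=.12-h/1e3
    q=[[proj(c,[.4447+.03*np.cos(t),.3376+.03*np.sin(t),zz]) for t in th] for zz in(z,z+.024)]
    print(h,'top row',np.min([a[1] for a in q[1]]).round(1),'bottom row',np.max([a[1] for a in q[0]]).round(1))
A=cv2.resize(s[205:285,280:345,::-1],(480,590),interpolation=2);cv2.imwrite("pics/s6c.png",A)
E
```

```text
t: 24.45
ee_pos: [0.445, 0.3377, 0.2965]
ee_rot: [[0.242, 0.97, 0.003], [0.97, -0.242, 0.002], [0.002, 0.002, -1.0]]
force: [-0.7, 0.5, 0.2]
gripper_width: 0.997
grip_force: 0.0
24.7 [0.44429839 0.33723576 0.29277179] [0.44736364 0.48935759 0.03975656]
before (array([[     0,      0,    640,    400, 255950],
       [   326,    249,      4,      3,      4],
       [   331,    248,      5,     14,     33],
       [   323,    252,      2,      2,      3],
       [   317,    255,      2,      1,      2],
       [   320,    254,      2,      1,      2],
       [   332,    263,      1,      1,      1],
       [   330,    265,      1,      1,      1],
       [   325,    266,      4,      2,      4]], dtype=int32), array([[319.4977691 , 199.48933385],
       [327.5       , 250.25      ],
       [333.96969697, 252.54545455],
       [323.66666667, 252.66666667],
       [317.5       , 255.        ],
       [320.5       , 254.        ],
       [332.        , 263.        ],
       [330.        , 265.        ],
       [326.5       , 266.5       ]]))
now (array([[     0,      0,    640,    400, 255
[... 509 characters left out ...]
5,    266,      4,      2,      4]], dtype=int32), array([[319.49915808, 199.49177811],
       [333.09090909, 248.90909091],
       [327.        , 251.        ],
       [322.33333333, 253.33333333],
       [317.5       , 255.        ],
       [323.        , 257.        ],
       [318.5       , 258.25      ],
       [320.66666667, 263.66666667],
       [323.5       , 263.        ],
       [317.5       , 264.5       ],
       [330.        , 265.        ],
       [326.5       , 266.5       ]]))
lid rows/cols [297 217] [327 242]
24 top row 215.0 bottom row 241.9
23 top row 214.5 bottom row 241.5
22 top row 214.1 bottom row 241.1
21 top row 213.7 bottom row 240.6
20 top row 213.2 bottom row 240.2
```

View pics/s6c.png

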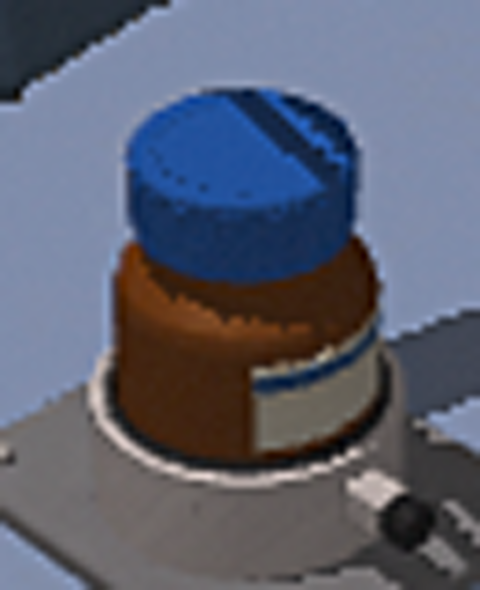

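The picture shows the lid level and low on the jar at crop (242,190). The label's left edge is at crop (253,410), the same place as before, so the jar has not turned. As a final check by touch, I'll regrasp and see whether torque comes up at once.

```bash
T='from h import *;o=get_obs();print(o["wrist_torque"],np.round(o["qpos"],1)[5])'
python3 -m creep '[[0,[0,0,0.015],[0,0,0]],[0,[0,0,0.03],[0,0,0]],[0,[0,0,0.03],[0,0,0]],[0,[0,0,0.02],[0,0,0]],[0,[0,0,0.013],[0,0,0]],[0,[0,0,0.006],[0,0,0]],[0.2,[0,0,0],[0,0,0]],[0.6,[0,0,0],[0,0,0]]]' 15 | grep -E 'ee_pos|orce'
python3 -m creep '[[0.6,[0,0,0],[0,0,0]],[0.6,[0,0,0],[0,0,0]],[0.6,[0,0,0],[0,0,0]],[0.6,[0,0,0],[0,0,0]]]' | grep -E 'ee_pos|orce|width'
python3 -c "$T"
python3 -m creep '[[0.6,[0,0,0],[0,0,0.03]],[0.6,[0,0,0],[0,0,0]]]' | grep -E 'ee_pos|^force'
python3 -c "$T"
python3 -m creep '[[0.6,[0,0,0],[0,0,0.03]],[0.6,[0,0,0],[0,0,0]]]' | grep -E 'ee_pos|^force'
python3 -c "$T"
```

```text
ee_pos: [0.4449, 0.3377, 0.1798]
force: [-0.7, -0.1, 0.1]
grip_force: 0.0
ee_pos: [0.4447, 0.3376, 0.1795]
force: [-2.4, 0.0, 5.8]
gripper_width: 0.654
grip_force: 15.0
[0.10083689 0.40616024 0.0882677 ] 48.8
ee_pos: [0.4446, 0.3375, 0.1794]
force: [-3.0, -0.3, 5.6]
[-0.05110361  0.39316426  0.45577999] 50.5
ee_pos: [0.4446, 0.3374, 0.1792]
force: [-2.7, -1.0, 5.3]
[-0.2211464   0.44244085  0.41706355] 52.2
```

Torque rises at once to 0.45 Nm, with the grip slipping before the jar can turn, so the lid is hard against the stops. I'll release and hand in.

```bash
python3 -m creep '[[0.2,[0,0,0],[0,0,0]],[0.1,[0,0,0],[0,0,0]],[0,[0,0,0],[0,0,0]],[0,[0,0,-0.005],[0,0,0]],[0,[0,0,-0.02],[0,0,0]],[0,[0,0,-0.035],[0,0,0]],[0,[0,0,-0.035],[0,0,0]],[0,[0,0,-0.015],[0,0,0]]]' >/dev/null
python3 -m creep '[[0,[0,0,0],[0,0,0]],[0,[0,0,0],[0,0,0]]]' | grep -E '^t|ee_pos|^force'
python3 - <<'E'
from h import *
s=read_camera("scene");a=cv2.imread("pics/s6.png")[:,:,::-1]
for im in(a.copy(),s):
    for b in blobs(im,(100,130,40),(128,255,255),100):
        if b[:,0].min()>285 and b[:,0].max()<345: print('lid',b.min(0),b.max(0),b.mean(0))
print('label diff',np.abs(s[244:275,300:340].astype(int)-a[244:275,300:340]).mean())
print(job_done())
E
```

```text
t: 28.0
ee_pos: [0.4441, 0.3371, 0.288]
force: [0.2, -1.0, -0.1]
lid [297 217] [327 242] [312.29411765 229.70588235]
lid [297 217] [327 242] [312.29411765 229.69411765]
label diff 1.685483870967742
the job is handed in; nothing more can be done
None
```

I screwed the blue lid onto the amber jar until it hit its stops, let go and handed the job in at about 28 s; the jar did not visibly turn and nothing was forced, but no verdict came back.

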